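# Clean the filter and throttle the suction duct

## Task

Clean the dust filter by turning the hand wheel on its lid one full turn anticlockwise (seen from above) by its upright handle, so that the handle is back where it started. Then let go of it, slide the spring-closed shutter of the wider suction duct half open, its tab level with the long middle tick, and hold it there against its spring with the gripper: the program finishes while still holding. Leave the narrower duct shut, leave the wheel where you stopped it and do not disturb the other things on the bench.

Things in the scene. Friction and masses are not known exactly. Their poses are not given: they have to be found in the camera images.
- filter: fixed grey round filter canister, 170 mm across, lid 132 mm high. Origin: centre of its underside, on the wheel's upright axis; z up. A black inlet stub 52 mm across sticks out 25 mm on its +x side
- wheel_handle (a point): middle of the wheel's upright round black handle, 22 mm in diameter, standing on the wheel's aluminium rim and free to spin about its own upright axis, 65 mm from the wheel's axis. The rim's top is 152 mm above the bench and the handle rises from it to 207 mm; this point is at 179.5 mm. The hub stands only 2 mm above the rim
- wheel (a joint): angle of the hand wheel, rad, growing anticlockwise seen from above; starts between 0 and 0.5, a full turn adds 6.28. Stops at -0.3 and 7.4, so a full turn is only possible anticlockwise. It turns with light friction (about 0.08 N m) and stays where it is left
- wide_gate: wider of two fixed aluminium ducts: 240 (its x) x 120 mm, top 66 mm high, 64 mm round port in the top at x = -70 mm. Origin: centre of its underside; x is the way the shutter opens, roughly away from the robot. Dark ticks across the two side rails (tops 76 mm high) at x = -35, 0, +35 mm: tab shut, half, fully open; the middle one is longest. 35 mm black spigot at the +x end
- wide_tab (a point): middle of the upright black tab on the wider duct's steel shutter plate: 12 mm thick along the duct's x, 50 mm wide, rising from the plate's top (70 mm above the bench) to 115 mm; this point is 95 mm above the bench. Moves with the shutter; lies at x = -35 mm in the duct's frame when shut, y = 0
- wide_shutter (a joint): travel of the wider duct's shutter, m: 0 shut, 0.035 half open, 0.070 fully open (stop), growing along the duct's +x. A spring pulls it shut with about 4 N at 0, 10 N at half, 17 N fully open (180 N/m); it springs shut when let go
- narrow_gate: narrower of two fixed aluminium ducts: 240 (its x) x 80 mm, top 66 mm high, 36 mm round port in the top at x = -70 mm. Origin: centre of its underside; x is the way the shutter opens, roughly away from the robot. Dark ticks across the two side rails (tops 76 mm high) at x = -35, 0, +35 mm: tab shut, half, fully open; the middle one is longest. 35 mm black spigot at the +x end
- narrow_tab (a point): middle of the upright black tab on the narrower duct's steel shutter plate: 12 mm thick along the duct's x, 30 mm wide, rising from the plate's top (70 mm above the bench) to 115 mm; this point is 95 mm above the bench. Moves with the shutter; lies at x = -35 mm in the duct's frame when shut, y = 0
- narrow_shutter (a joint): travel of the narrower duct's shutter, m: 0 shut, 0.035 half open, 0.070 fully open (stop), growing along the duct's +x. A spring pulls it shut with about 4 N at 0, 10 N at half, 17 N fully open (180 N/m); it springs shut when let go
- glue: white glue bottle with blue cap, 70 mm across, 190 mm tall; loose bystander, to be left alone; origin in the centre of its underside
- pail: clear plastic pail of wooden dowels, 124 mm across, 110 mm tall; loose bystander, to be left alone; origin in the centre of its underside
- tape: cardboard tape core lying flat, 80 mm across, 25 mm high; loose bystander, to be left alone; origin in the centre of its underside
- screwdriver: screwdriver lying on the bench along its x, loose bystander, to be left alone
- wrench: open spanner lying on the bench along its x, loose bystander, to be left alone
- offcut: wood offcut 60 x 45 x 30 mm; loose bystander, to be left alone; origin in the centre of its underside
- jar: small jar with steel cap, 60 mm across, 75 mm tall; loose bystander, to be left alone; origin in the centre of its underside

How it is judged:
By the outcome, as a careful person would: the job done as asked, in the order asked, and still so for the second after the job is handed in, while the arm keeps its last pose, push and grip.
It also fails if it takes over 64 s, if anything falls off the work surface, if the arm or the gripper's body presses on something with over 40 N, if the wrist force passes 120 N, or if a joint passes its speed limit or range.

## Robot

A 6-joint arm with a two-finger parallel gripper is mounted at the origin on the work surface. World frame = base frame: x ahead of the robot, y to its left, z up, the work surface at z = 0. Lengths are in mm, angles in rad, forces in N, time in s.
With the tool pointing down it reaches from about 350 to 775 mm from the base axis. Payload 7.3 kg.
Tool frame: the origin (TCP) lies midway between the tips of the shut fingers; the grasp point (between the pads) lies 19 mm behind it; z points along the fingers, y is the direction in which the jaws open and shut (so a half turn about z gives the same grasp; the last joint's range is limited). The gripper opens to 92 mm and grips with 3 to 60 N. Pads are 19 mm wide; open, the fingers measure 130 mm over their backs; the gripper's body (75 mm by 190 mm) begins 47 mm behind the grasp point.
Start: joints at [-1.484, 0.342, 1.524, -0, 1.275, -0.146], TCP at [121.14, -510.852, 226.741] pointing down, gripper open.
Joint ranges: [-2.53, 2.53], [-0.77, 2.02], [0.04, 2.7], [-1, 4.14], [0.28, 2.66], [-3.11, 3.11]. Speed limits (rad/s): [2.57, 2.57, 3.14, 3.14, 3.14, 3.14].

## Interface

Orientations are given as [roll, pitch, yaw] about the fixed x, y, z axes, in that order (R = Rz(yaw) Ry(pitch) Rx(roll)).
In Python, from plant import sensors, imaging, ticket gives the robot as it stands. The module is installed in compiled form; this text tells all that it offers.
- The arm moves only by the tool arm_command, never from a script. Its argument "increments" is one flat list of numbers, 5 for each row, row after row: the closure, from 0 (fully open) to 1 (shut), then the shift along the tool's x, y, z in mm, then the turn about the tool's z in degrees. In form: [hand, dx, dy, dz, spin, hand, dx, dy, dz, spin, ...]. A call has 1 to 20 rows; each row is the pose to reach, as a shift and turn from the pose commanded when the call began, along the tool's axes at that moment; what a row does not reach only later rows make up. A row lasts 1/8 s, in which the tool goes at most 62.5 mm and 10.7 degrees, less where a joint would pass 70% of its speed; a pose out of reach is approached as far as the arm can. A call with a gripper value outside its range is refused whole. The fingers move at their own pace and stop on an object; the grip force is fixed at half the most. Time passes only in rows, so rows that repeat a pose let the fingers close. It gives the time, the measured TCP pose, the force and the opening at its end, in the units of the state.
- sensors.get_obs(): the state, without advancing time (a new reading comes with each control period).
- imaging.capture(name): name is "scene" or "top"; returns the picture (420x560x3 uint8, blue, green, red); there is no depth.
- imaging.calibration(name): a dict with "fx", "fy", "cx", "cy" (pixels), "world_to_cam" (4x4, takes a point from world to camera coordinates). Camera axes: x right, y down, z forward; pixel columns grow to the right and rows downward; lengths in mm; the calibration is good to about 2 mm. A picture is of the moment at which its call begins. calibration takes no time and is no camera call.
- ticket.close_job(): hands the job in, once; it reports no verdict.
The state is a dict: "time": time; "joint_positions": joint angles; "dq": joint speeds; "tau": joint torques, N m; "tool_pos": TCP position; "tcp_rot": TCP orientation; "contact_force": force on the tool from outside, world axes, zero at the start; "moment": the same for the moment, N m; "grip_width": finger opening in mm.
Only numpy, scipy, OpenCV 4.12 (cv2) and the standard library are available. Lean on these libraries where they do the work, as an engineer would, in place of code of your own. Each camera call takes 0.05 s, during which the arm holds its last target. There are 200 camera calls.

## Working session

There is one attempt and no reset: what is moved stays moved. The work goes in short steps, Python scripts to look and compute and a tool call to move; the robot and the scene stay as the last step left them, time stands still between calls to the robot, and variables do not carry over. Pictures are saved under pics/ and viewed, about 8 in all and at most 12, crops included, and the job is handed in when it is done.

Besides the shell and the picture viewer there is one more tool, called after ">>>" as name(argument=value, ...) on one line, values as JSON. arm_command: Moves the arm, as the interface text tells. Its arguments: {"type":"object","properties":{"increments":{"type":"array","items":{"type":"number"}}},"required":["increments"]}

```bash
mkdir -p pics; python3 - <<'E'
from plant import sensors, imaging
import cv2
for n in("scene","top"):
    cv2.imwrite(f"pics/{n}0.png",imaging.capture(n)); c=imaging.calibration(n); print(n,c["fx"],c["fy"],c["cx"],c["cy"],c["world_to_cam"].round(3).tolist() if hasattr(c["world_to_cam"],'round') else c["world_to_cam"])
print(sensors.get_obs())
E
```

```text
scene 412.0112285213398 412.0112285213398 277.39440198001654 209.02544870839768 [[-0.696, 0.718, -0.003, 412.088], [0.584, 0.563, -0.585, -206.367], [-0.418, -0.409, -0.811, 1286.19], [0.0, 0.0, 0.0, 1.0]]
top 419.4263843658148 419.4263843658148 272.15674748095427 213.61832011389728 [[-0.002, -1.0, 0.02, -56.453], [-0.99, -0.001, -0.144, 589.926], [0.144, -0.02, -0.989, 1218.797], [0.0, 0.0, 0.0, 1.0]]
{'time': 0.1, 'joint_positions': array([-1.48399344e+00,  3.42631611e-01,  1.52494054e+00, -2.08617966e-06,
        1.27540022e+00, -1.45988534e-01]), 'dq': array([-7.53459927e-04, -2.39701867e-03, -2.83346598e-03,  1.35599239e-06,
        7.44540671e-04, -5.05454591e-04]), 'tau': array([ 1.88520789e-03, -4.32004058e+01, -2.44695586e+01,  7.19144032e-02,
        5.25742513e-02, -5.39145628e-05]), 'tool_pos': array([ 121.10887888, -510.45719632,  226.11894112]), 'tcp_rot': array([-3.14022733e+00, -1.98733463e-04,  2.32791898e-01]), 'contact_force': array([-0.03337032,  1.02076187, -0.15821365]), 'moment': array([-0.00051162,  0.04511872,  0.07509351]), 'grip_width': 91.50364866310163}
```

View pics/scene0.png

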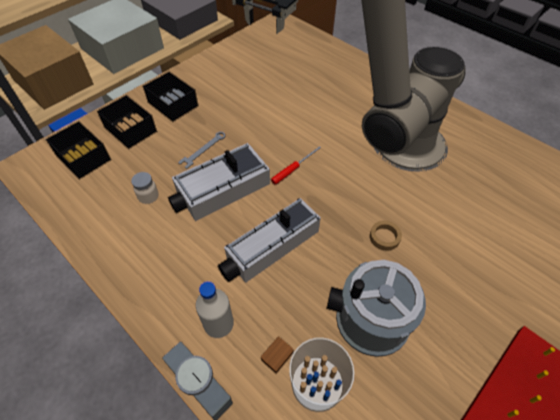

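View pics/top0.png

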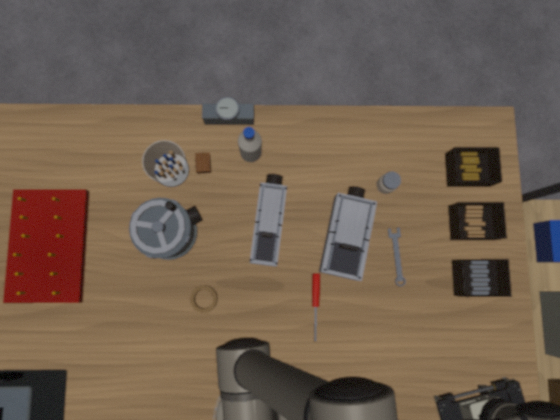

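Scene view: the filter is at about (383,300) with its handle near (357,288). The wide duct is at (222,180), tab (231,158); the narrow duct is at (270,238). Top view: handle (171,206), wheel (160,228), wide duct (349,235), its tab near (347,246). Next I'll enlarge both views to read exact pixels.

```bash
python3 - <<'E'
import cv2,numpy as np
t=cv2.imread("pics/top0.png");s=cv2.imread("pics/scene0.png")
def crop(im,x,y,w=100,h=75):
    c=cv2.resize(im[y:y+h,x:x+w],(400,300),interpolation=cv2.INTER_CUBIC)
    for k in range(0,w,10):
        cv2.line(c,(k*4,0),(k*4,4 if k%50 else 12),(0,255,255),1)
    for k in range(0,h,10):
        cv2.line(c,(0,k*4),(4 if k%50 else 12,k*4),(0,255,255),1)
    cv2.putText(c,f"{x},{y}",(15,20),0,.5,(0,255,255),1); return c
a=np.hstack([crop(t,115,190),crop(t,300,190,120,90)]) if 0 else np.hstack([crop(t,115,190),crop(t,300,205)])
b=np.hstack([crop(s,325,255),crop(s,180,140)])
cv2.imwrite("pics/crop0.png",np.vstack([a,b]))
E
```

```text
(no output)
```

View pics/crop0.png

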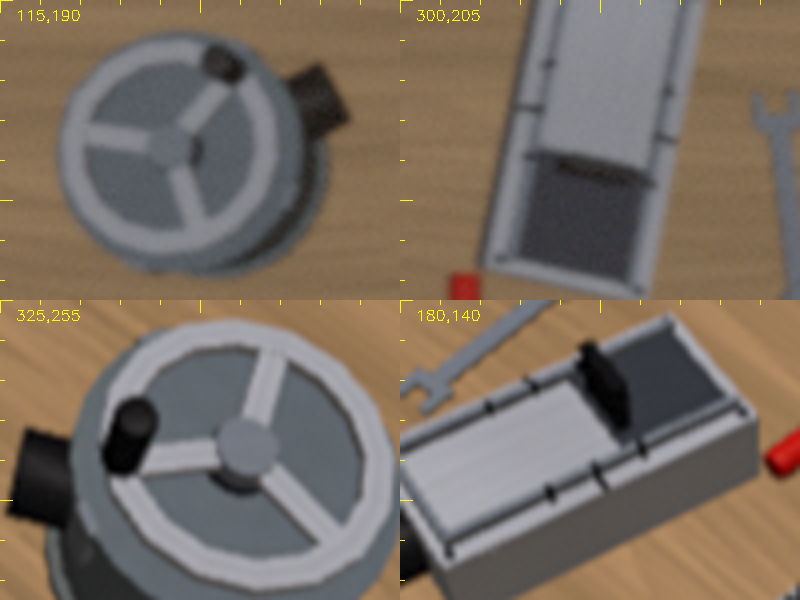

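```bash
cat > h.py <<'E'
import numpy as np, cv2
from plant import sensors, imaging
def cam(n):
    c=imaging.calibration(n); T=np.array(c["world_to_cam"]); return np.array([[c["fx"],0,c["cx"]],[0,c["fy"],c["cy"]],[0,0,1]]),T
def ray(n,p):
    K,T=cam(n); R=T[:3,:3]; d=R.T@np.linalg.solve(K,[p[0],p[1],1]); return -R.T@T[:3,3],d/np.linalg.norm(d)
def onz(n,p,z):
    o,d=ray(n,p); return (o+d*(z-o[2])/d[2]).round(1)
def tri(pt,ps):
    (a,u),(b,v)=ray("top",pt),ray("scene",ps)
    s=np.linalg.lstsq(np.c_[u,-v],b-a,rcond=None)[0]; P,Q=a+s[0]*u,b+s[1]*v
    return ((P+Q)/2).round(1),round(float(np.linalg.norm(P-Q)),1)
def proj(n,X):
    K,T=cam(n); q=K@(T[:3,:3]@np.array(X,float)+T[:3,3]); return (q[:2]/q[2]).round(1)
E
python3 - <<'E'
from h import *
T=lambda x,y,ox=115,oy=190,cx=0,cy=0:(ox+(x-cx)/4,oy+(y-cy)/4)
tf=lambda x,y:T(x,y); sf=lambda x,y:T(x,y,325,255,0,300)
tw=lambda x,y:T(x,y,300,205,400,0); sw=lambda x,y:T(x,y,180,140,400,300)
print("cams",ray("top",(0,0))[0],ray("scene",(0,0))[0])
print("hub",tri(tf(170,147),sf(248,447)),onz("top",tf(170,147),154),onz("scene",sf(248,447),154))
print("handle top",tri(tf(220,62),sf(140,410)),onz("top",tf(220,62),207),onz("scene",sf(140,410),207))
print("handle base",onz("scene",sf(122,468),152), onz("top",tf(230,75),152))
for n,a,b in(("R full",(668,92),(487,408)),("R mid",(665,137),(530,385)),("L full",(548,65),(550,492)),("L mid",(530,107),(600,475)),("L shut",(530,155),(643,450))):
    # top-left rail = +y = far side in scene?
    print(n,tri(tw(*a),sw(*b)),onz("top",tw(*a),76),onz("scene",sw(*b),76))
print("tab top",tri(tw(598,165),sw(605,365)),onz("top",tw(598,165),115))
# corners
for p in((487,265),(645,292)):print("near corner",onz("top",tw(*p),76))
print("near corner scene",onz("scene",sw(748,410),76),onz("scene",sw(672,318),76))
E
```

```text
cams [ 408.59404176  -31.40758971 1291.79368123] [944.97017546 346.82927989 923.81274517]
hub (array([538.3, 258.8, 146.3]), 0.0) [537.5 256.9 154. ] [542.4 259.7 154. ]
handle top (array([587.7, 215.6, 200.7]), 2.5) [587.2 213.1 207. ] [590.1 217.8 207. ]
handle base [594.4 220.8 152. ] [587.3 218.4 152. ]
R full (array([ 544.6, -337.1,   65.1]), 1.5) [ 542.9 -333.8   76. ] [ 550.1 -329.    76. ]
R mid (array([ 510.5, -332.8,   65.2]), 0.7) [ 509.9 -330.4   76. ] [ 515.8 -324.    76. ]
L full (array([ 564.2, -248.1,   66.7]), 1.0) [ 562.7 -246.1   76. ] [ 568.6 -242.1   76. ]
L mid (array([ 532.7, -233.5,   69.3]), 0.5) [ 531.8 -232.2   76. ] [ 536.  -229.2   76. ]
L shut (array([ 496.8, -232.2,   66. ]), 2.2) [ 496.8 -231.4   76. ] [ 501.4 -224.5   76. ]
tab top (array([ 487.1, -273.5,  111.5]), 0.1) [ 486.9 -272.8  115. ]
near corner [ 417.6 -198.6   76. ]
near corner [ 398.2 -312.2   76. ]
near corner scene [ 427.2 -199.    76. ] [ 403. -300.   76.]
```

Hub (539.5, 258.5), handle (588.5, 216): radius 65 mm, as it should be. The duct's middle tick comes out at about (523, -279) with yaw about -12.4°. I'm moving above the handle now.

>>> arm_command(increments=[0,0,0,-35,0,0,622,-600,-35,13.3,0,622,-600,-35,13.3,0,622,-600,-35,13.3,0,622,-600,-35,13.3,0,622,-600,-35,13.3,0,622,-600,-35,13.3,0,622,-600,-35,13.3,0,622,-600,-35,13.3,0,622,-600,-35,13.3,0,622,-600,-35,13.3,0,622,-600,-35,13.3,0,622,-600,-35,13.3,0,622,-600,-35,13.3,0,622,-600,-35,13.3,0,622,-600,-35,13.3,0,622,-600,-35,13.3,0,622,-600,-35,13.3,0,622,-600,-35,13.3,0,622,-600,-35,13.3])

```text
time: 2.6
tool_pos: [587.9, 215.8, 262.2]
tcp_rot: [-3.142, -0.001, -0.0]
contact_force: [0.1, 0.1, 0.1]
grip_width: 91.7
```

```bash
python3 - <<'E'
from h import *
s=imaging.capture("scene"); cv2.imwrite("pics/s1.png",s)
p=sensors.get_obs()["tool_pos"]; print(p,proj("scene",p),proj("scene",(588.5,216,207)))
c=cv2.resize(s[200:350,300:500],(800,600),interpolation=cv2.INTER_CUBIC); cv2.imwrite("pics/s1c.png",c)
E
```

```text
[587.90993404 215.98842873 262.07134684] [364.8 267.6] [359.7 281.4]
```

View pics/s1c.png

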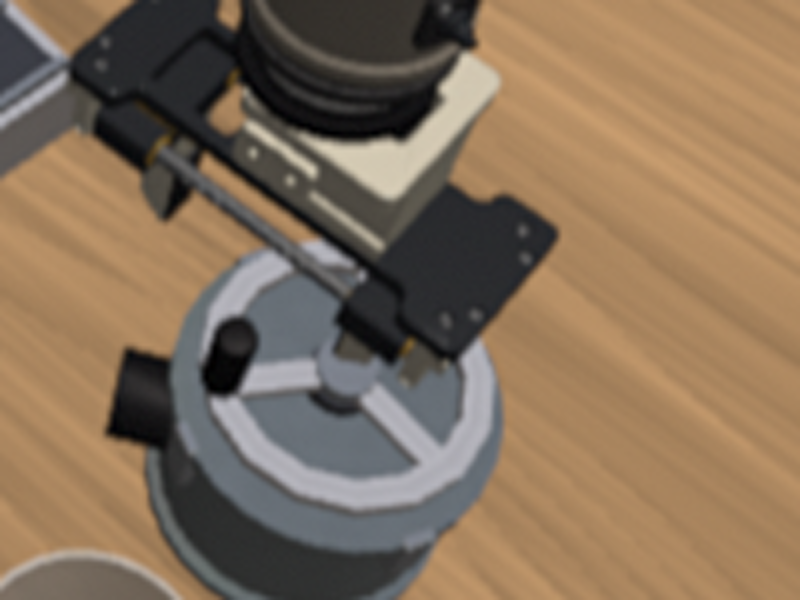

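The handle top at about (359,284) px looks flanked by the fingers, but the tips suggest a few mm of x offset. I'll go down until the tips flank the handle top and look again from near.

>>> arm_command(increments=[0,0,0,35,0,0,0,0,69,0,0,0,0,69,0,0,0,0,69,0])

```text
time: 3.15
tool_pos: [588.7, 216.6, 194.2]
tcp_rot: [-3.141, -0.002, 0.001]
contact_force: [0.0, 0.1, 0.1]
grip_width: 92.2
```

```bash
python3 - <<'E'
from h import *
s=imaging.capture("scene");t=imaging.capture("top")
p=sensors.get_obs()["tool_pos"]; print(p,proj("scene",p),proj("top",p))
c=cv2.resize(s[230:330,330:430],(400,400),interpolation=cv2.INTER_CUBIC);d=cv2.resize(t[170:270,110:210],(400,400),interpolation=cv2.INTER_CUBIC); cv2.imwrite("pics/s2c.png",np.hstack([c,d]))
E
```

```text
[588.86551114 216.62383992 194.62912622] [358.9 284.5] [169.7 205.7]
```

View pics/s2c.png

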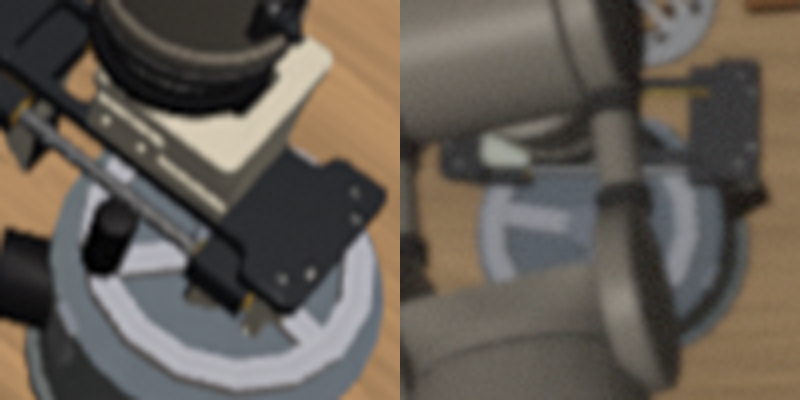

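Scene crop: the fingertips at about (25,155) and (225,315) straddle the handle at (113,228), and the handle lies on the line between them. Going down and gripping.

>>> arm_command(increments=[0,0,0,25,0,0,0,0,25,0,0.5,0,0,25,0,0.6,0,0,25,0,0.65,0,0,25,0,0.7,0,0,25,0,0.75,0,0,25,0,1,0,0,25,0,1,0,0,25,0,1,0,0,25,0])

```text
time: 4.5
tool_pos: [587.9, 216.6, 167.6]
tcp_rot: [-3.141, 0.0, 0.001]
contact_force: [-0.4, 1.5, -0.3]
grip_width: 21.6
```

```bash
python3 -c "
from h import *
print(sensors.get_obs())"
```

```text
{'time': 4.5, 'joint_positions': array([2.30665171e-01, 5.75256367e-01, 1.31083391e+00, 1.95512226e-04,
       1.25565728e+00, 1.80071993e+00]), 'dq': array([-1.86135257e-04, -2.45870354e-04,  2.59560487e-03,  2.11885798e-04,
        7.73281136e-05, -7.92502869e-04]), 'tau': array([-5.03789932e-01, -5.46612811e+01, -2.44289571e+01, -1.93680497e-01,
       -1.07052117e-01, -1.17295524e-03]), 'tool_pos': array([587.86746287, 216.59707399, 167.62734746]), 'tcp_rot': array([-3.14144697e+00,  1.93194253e-04,  6.80969734e-04]), 'contact_force': array([-0.3831238 ,  1.51122669, -0.3433838 ]), 'moment': array([ 0.12877396,  0.0389805 , -0.00407985]), 'grip_width': 21.5618165511617}
```

```bash
cat >> h.py <<'E'
def arc(a0,a1,step,r=65):
    a=np.radians(np.arange(a0+step,a1+.1,step)); b=np.radians(a0)
    for t in a: print(round(float(np.degrees(t)),1), round(r*(np.cos(t)-np.cos(b)),1), round(-r*(np.sin(t)-np.sin(b)),1))
E
python3 -c "
from h import *
arc(-41,4,5)"
```

```text
-36.0 3.5 -4.4
-31.0 6.7 -9.2
-26.0 9.4 -14.1
-21.0 11.6 -19.3
-16.0 13.4 -24.7
-11.0 14.7 -30.2
-6.0 15.6 -35.8
-1.0 15.9 -41.5
4.0 15.8 -47.2
```

>>> arm_command(increments=[1,3.5,-4.4,0,0,1,6.7,-9.2,0,0,1,9.4,-14.1,0,0,1,11.6,-19.3,0,0,1,13.4,-24.7,0,0,1,14.7,-30.2,0,0,1,15.6,-35.8,0,0,1,15.9,-41.5,0,0,1,15.8,-47.2,0,0,1,15.8,-47.2,0,0,1,15.8,-47.2,0,0])

```text
time: 5.88
tool_pos: [602.9, 264.4, 167.6]
tcp_rot: [-3.141, 0.002, 0.001]
contact_force: [-6.0, 0.9, 2.4]
grip_width: 21.6
```

```bash
python3 -c "
from h import *
o=sensors.get_obs(); print({k:np.round(o[k],2) for k in o})
arc(4,94,5)"
```

```text
{'time': np.float64(5.88), 'joint_positions': array([0.3 , 0.64, 1.2 , 0.  , 1.31, 1.87]), 'dq': array([-0.,  0., -0.,  0.,  0.,  0.]), 'tau': array([ -2.05, -56.35, -26.57,  -0.7 ,  -1.86,   0.  ]), 'tool_pos': array([602.91, 264.38, 167.6 ]), 'tcp_rot': array([-3.14,  0.  ,  0.  ]), 'contact_force': array([-5.99,  0.93,  2.41]), 'moment': array([0.09, 1.03, 0.07]), 'grip_width': np.float64(21.58)}
9.0 -0.6 -5.6
14.0 -1.8 -11.2
19.0 -3.4 -16.6
24.0 -5.5 -21.9
29.0 -8.0 -27.0
34.0 -11.0 -31.8
39.0 -14.3 -36.4
44.0 -18.1 -40.6
49.0 -22.2 -44.5
54.0 -26.6 -48.1
59.0 -31.4 -51.2
64.0 -36.3 -53.9
69.0 -41.5 -56.1
74.0 -46.9 -57.9
79.0 -52.4 -59.3
84.0 -58.0 -60.1
89.0 -63.7 -60.5
94.0 -69.4 -60.3
```

>>> arm_command(increments=[1,-1.2,-5.6,0,0,1,-2.6,-11.2,0,0,1,-4.2,-16.6,0,0,1,-6.3,-21.9,0,0,1,-8.8,-27.0,0,0,1,-11.8,-31.8,0,0,1,-15.1,-36.4,0,0,1,-18.9,-40.6,0,0,1,-23.0,-44.5,0,0,1,-27.4,-48.1,0,0,1,-32.2,-51.2,0,0,1,-37.1,-53.9,0,0,1,-42.3,-56.1,0,0,1,-47.7,-57.9,0,0,1,-53.2,-59.3,0,0,1,-58.8,-60.1,0,0,1,-64.5,-60.5,0,0,1,-70.2,-60.3,0,0,1,-70.2,-60.3,0,0,1,-70.2,-60.3,0,0])

```text
time: 8.38
tool_pos: [533.8, 323.3, 167.6]
tcp_rot: [3.14, -0.001, 0.0]
contact_force: [-0.9, -4.8, 0.9]
grip_width: 21.2
```

```bash
python3 -c "
from h import *
o=sensors.get_obs(); print({k:np.round(o[k],2) for k in o})
arc(94,184,5)"
```

```text
{'time': np.float64(8.38), 'joint_positions': array([ 0.42,  0.57,  1.32, -0.  ,  1.25,  1.99]), 'dq': array([-0., -0., -0., -0.,  0.,  0.]), 'tau': array([ 2.600e+00, -5.393e+01, -2.539e+01,  1.300e+00, -1.040e+00,
       -2.000e-02]), 'tool_pos': array([533.78, 323.34, 167.63]), 'tcp_rot': array([ 3.14, -0.  ,  0.  ]), 'contact_force': array([-0.89, -4.82,  0.91]), 'moment': array([-0.91,  0.22,  0.  ]), 'grip_width': np.float64(21.2)}
99.0 -5.6 0.6
104.0 -11.2 1.8
109.0 -16.6 3.4
114.0 -21.9 5.5
119.0 -27.0 8.0
124.0 -31.8 11.0
129.0 -36.4 14.3
134.0 -40.6 18.1
139.0 -44.5 22.2
144.0 -48.1 26.6
149.0 -51.2 31.4
154.0 -53.9 36.3
159.0 -56.1 41.5
164.0 -57.9 46.9
169.0 -59.3 52.4
174.0 -60.1 58.0
179.0 -60.5 63.7
184.0 -60.3 69.4
```

>>> arm_command(increments=[1,-5.6,1.0,0,0,1,-11.2,2.4,0,0,1,-16.6,4.0,0,0,1,-21.9,6.1,0,0,1,-27.0,8.6,0,0,1,-31.8,11.6,0,0,1,-36.4,14.9,0,0,1,-40.6,18.7,0,0,1,-44.5,22.8,0,0,1,-48.1,27.2,0,0,1,-51.2,32.0,0,0,1,-53.9,36.9,0,0,1,-56.1,42.1,0,0,1,-57.9,47.5,0,0,1,-59.3,53.0,0,0,1,-60.1,58.6,0,0,1,-60.5,64.3,0,0,1,-60.3,70.0,0,0,1,-60.3,70.0,0,0,1,-60.3,70.0,0,0])

```text
time: 10.88
tool_pos: [473.2, 253.6, 167.7]
tcp_rot: [3.141, 0.0, 0.001]
contact_force: [4.0, -1.4, -3.9]
grip_width: 21.8
```

```bash
python3 -c "
from h import *
o=sensors.get_obs(); print({k:np.round(o[k],2) for k in o})
arc(184,274,5);arc(274,319,5)"
```

```text
{'time': np.float64(10.88), 'joint_positions': array([ 0.35,  0.42,  1.58, -0.  ,  1.14,  1.92]), 'dq': array([ 0.,  0., -0.,  0., -0., -0.]), 'tau': array([ 1.270e+00, -4.721e+01, -2.256e+01,  5.800e-01,  7.900e-01,
       -1.000e-02]), 'tool_pos': array([473.16, 253.57, 167.68]), 'tcp_rot': array([3.14, 0.  , 0.  ]), 'contact_force': array([ 3.99, -1.35, -3.9 ]), 'moment': array([-0.16, -0.54, -0.04]), 'grip_width': np.float64(21.8)}
189.0 0.6 5.6
194.0 1.8 11.2
199.0 3.4 16.6
204.0 5.5 21.9
209.0 8.0 27.0
214.0 11.0 31.8
219.0 14.3 36.4
224.0 18.1 40.6
229.0 22.2 44.5
234.0 26.6 48.1
239.0 31.4 51.2
244.0 36.3 53.9
249.0 41.5 56.1
254.0 46.9 57.9
259.0 52.4 59.3
264.0 58.0 60.1
269.0 63.7 60.5
274.0 69.4 60.3
279.0 5.6 -0.6
284.0 11.2 -1.8
289.0 16.6 -3.4
294.0 21.9 -5.5
299.0 27.0 -8.0
304.0 31.8 -11.0
309.0 36.4 -14.3
314.0 40.6 -18.1
319.0 44.5 -22.2
```

>>> arm_command(increments=[1,0.6,5.6,0,0,1,1.8,11.2,0,0,1,3.4,16.6,0,0,1,5.5,21.9,0,0,1,8.0,27.0,0,0,1,11.0,31.8,0,0,1,14.3,36.4,0,0,1,18.1,40.6,0,0,1,22.2,44.5,0,0,1,26.6,48.1,0,0,1,31.4,51.2,0,0,1,36.3,53.9,0,0,1,41.5,56.1,0,0,1,46.9,57.9,0,0,1,52.4,59.3,0,0,1,58.0,60.1,0,0,1,63.7,60.5,0,0,1,69.4,60.3,0,0,1,69.4,60.3,0,0])

```text
time: 13.25
tool_pos: [543.5, 193.6, 167.6]
tcp_rot: [3.141, -0.001, 0.001]
contact_force: [0.6, 1.3, -2.4]
grip_width: 21.5
```

>>> arm_command(increments=[1,5.6,-0.6,0,0,1,11.2,-1.8,0,0,1,16.6,-3.4,0,0,1,21.9,-5.5,0,0,1,27.0,-8.0,0,0,1,31.8,-11.0,0,0,1,36.4,-14.3,0,0,1,40.6,-18.1,0,0,1,44.5,-22.2,0,0,1,44.5,-22.2,0,0,1,44.5,-22.2,0,0])

```text
time: 14.62
tool_pos: [587.4, 216.1, 167.7]
tcp_rot: [-3.141, -0.001, 0.001]
contact_force: [0.7, 1.2, -2.8]
grip_width: 21.6
```

>>> arm_command(increments=[1,0.5,-0.5,0,0,1,0.5,-0.5,0,0,1,0.5,-0.5,0,0])

```text
time: 15.0
tool_pos: [587.5, 216.1, 167.7]
tcp_rot: [3.141, 0.0, 0.001]
contact_force: [-1.0, 0.2, -1.2]
grip_width: 21.2
```

>>> arm_command(increments=[0,0,0,0,0,0,0,0,0,0,0,0,0,0,0,0,0,0,0,0,0,0,0,0,0,0,0,0,0,0,0,0,0,-50,0,0,0,0,-90,0,0,0,0,-90,0,0,0,0,-90,0])

```text
time: 16.25
tool_pos: [587.3, 216.3, 256.9]
tcp_rot: [3.141, 0.001, 0.001]
contact_force: [-0.1, 0.4, -0.0]
grip_width: 91.8
```

```bash
python3 - <<'E'
from h import *
t=cv2.imread("pics/top0.png"); hsv=cv2.cvtColor(t,cv2.COLOR_BGR2HSV)
m=((hsv[...,1]<70)&(hsv[...,2]>90)).astype(np.uint8); 
roi=np.zeros_like(m); roi[185:285,318:380]=1
cs=cv2.findContours(m*roi,0,2)[0]; c=max(cs,key=cv2.contourArea); h=cv2.convexHull(c)
b=cv2.boxPoints(cv2.minAreaRect(h)); print(b)
W=np.array([onz("top",p,76) for p in b]); print(W, W.mean(0))
for i in range(4):
    d=W[(i+1)%4]-W[i]; print(np.linalg.norm(d).round(1),np.degrees(np.arctan2(d[1],d[0])).round(1))
E
```

```text
[[318.246   272.65393]
 [335.09763 190.9884 ]
 [378.68607 199.98285]
 [361.83444 281.64838]]
[[ 413.6 -188.4   76. ]
 [ 653.1 -242.6   76. ]
 [ 626.2 -371.4   76. ]
 [ 387.8 -313.5   76. ]] [ 520.175 -278.975   76.   ]
245.6 -12.8
131.6 -101.8
245.3 166.3
127.7 78.3
```

>>> arm_command(increments=[0,-98,488,0,-77.5,0,-98,488,0,-77.5,0,-98,488,0,-77.5,0,-98,488,0,-77.5,0,-98,488,0,-77.5,0,-98,488,0,-77.5,0,-98,488,0,-77.5,0,-98,488,0,-77.5,0,-98,488,0,-77.5,0,-98,488,0,-77.5,0,-98,488,0,-77.5,0,-98,488,0,-77.5,0,-98,488,0,-77.5])

```text
time: 17.88
tool_pos: [490.3, -270.7, 257.8]
tcp_rot: [3.142, -0.0, 1.355]
contact_force: [-0.2, 0.4, -0.1]
grip_width: 91.6
```

```bash
python3 - <<'E'
from h import *
s=imaging.capture("scene");t=imaging.capture("top"); cv2.imwrite("pics/s3.png",s);cv2.imwrite("pics/t3.png",t)
o=sensors.get_obs(); print(o["tool_pos"],o["tcp_rot"],o["joint_positions"])
def Z(im,x,y,w=100,h=75): return cv2.resize(im[y:y+h,x:x+w],(400,300),interpolation=cv2.INTER_CUBIC)
cv2.imwrite("pics/c3.png",np.vstack([np.hstack([Z(t,115,190),Z(s,325,255)]),np.hstack([Z(t,300,205),Z(s,180,110)])]))
E
```

```text
[ 490.24585998 -271.02057467  257.84962458] [3.14135690e+00 1.43711320e-04 1.35445228e+00] [-6.41803891e-01  3.85679993e-01  1.37135841e+00 -3.41889482e-05
  1.38428020e+00 -4.25453522e-01]
```

View pics/c3.png

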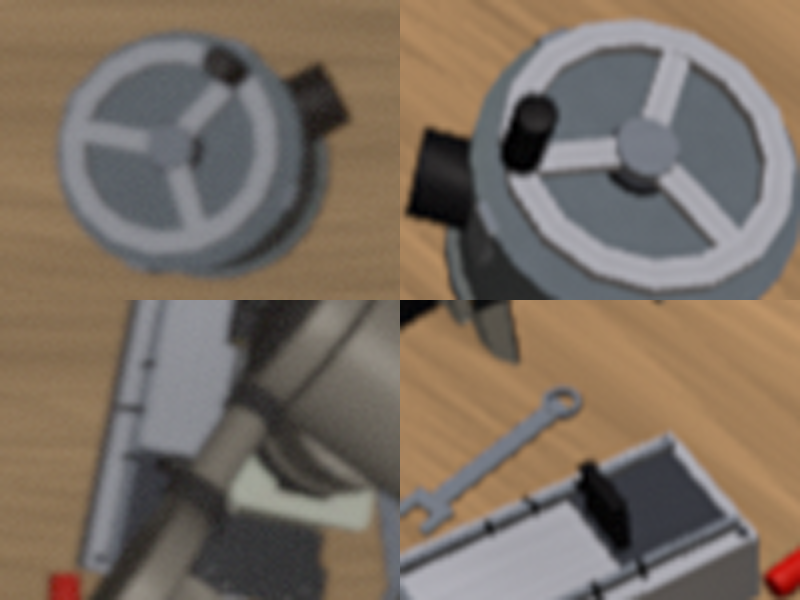

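```bash
python3 - <<'E'
from h import *
for n,a,b,(x0,x1,y0,y1),hub in(("top","pics/top0.png","pics/t3.png",(164,178,200,212),(157.5,226.8)),("scene","pics/scene0.png","pics/s3.png",(349,365,278,298),(387,291.8))):
    A,B=[cv2.cvtColor(cv2.imread(f),cv2.COLOR_BGR2GRAY).astype(np.float32) for f in(a,b)]
    r=[]
    for I in(A,B):
        w=np.clip(90-I[y0:y1,x0:x1],0,None); yy,xx=np.mgrid[y0:y1,x0:x1]; r.append(np.array([(w*xx).sum(),(w*yy).sum()])/w.sum())
    print(n,r,"delta",r[1]-r[0])
    if n=="top": z=[onz(n,p,190) for p in r]; print("top z190",z[1]-z[0])
    # whole wheel rotation via polar phase correlation
    P=[cv2.warpPolar(I,(40,720),hub,26 if n=="top" else 38,cv2.WARP_POLAR_LINEAR)[:,6:] for I in(A,B)]
    print("polar shift rows(0.5deg)",cv2.phaseCorrelate(P[0],P[1]))
E
```

```text
top [array([170.77723343, 205.8778098 ]), array([171.33364721, 206.26804771])] delta [0.55641378 0.39023791]
top z190 [-1.  -1.5  0. ]
polar shift rows(0.5deg) ((-0.07521455910223196, 0.011587760163251914), 0.6826947222521276)
scene [array([356.61981269, 289.09312419]), array([356.41051201, 288.59960731])] delta [-0.20930068 -0.49351688]
polar shift rows(0.5deg) ((0.11430576024010719, 0.047408341548589306), 0.7802546133229762)
```

Wheel check: both views put the handle about 1.8 mm (1.6°) short of its start, which is acceptable for a full turn. The tab at about (231,159) px in the scene view is upright and shut. Now going down onto it.

>>> arm_command(increments=[0,0,0,60,0,0,0,0,110,0,0,0,0,150,0,0,0,0,174,0,0,0,0,174,0,0,0,0,174,0])

```text
time: 18.73
tool_pos: [490.7, -272.1, 84.9]
tcp_rot: [3.14, 0.001, 1.354]
contact_force: [0.7, 0.4, -0.1]
grip_width: 91.7
```

>>> arm_command(increments=[0.5,0,0,0,0,0.6,0,0,0,0,0.7,0,0,0,0,0.75,0,0,0,0,0.8,0,0,0,0,0.85,0,0,0,0,0.9,0,0,0,0,1,0,0,0,0,1,0,0,0,0,1,0,0,0,0,1,0,0,0,0])

```text
time: 20.1
tool_pos: [489.5, -271.6, 83.7]
tcp_rot: [-3.141, -0.0, 1.353]
contact_force: [-4.7, 0.4, 2.2]
grip_width: 11.8
```

>>> arm_command(increments=[1,0,4,0,0,1,0,8,0,0,1,0,12,0,0,1,0,16,0,0,1,0,20,0,0,1,0,24,0,0,1,0,28,0,0,1,0,31,0,0,1,0,34,0,0,1,0,35,0,0,1,0,35,0,0,1,0,35,0,0])

```text
time: 21.6
tool_pos: [522.5, -279.2, 83.7]
tcp_rot: [-3.138, 0.0, 1.353]
contact_force: [-9.7, 0.2, 6.0]
grip_width: 12.1
```

```bash
python3 - <<'E'
from h import *
s=imaging.capture("scene");t=imaging.capture("top"); cv2.imwrite("pics/s4.png",s);cv2.imwrite("pics/t4.png",t)
o=sensors.get_obs(); print({k:np.round(o[k],2) for k in o})
cv2.imwrite("pics/c4.png",cv2.resize(s[130:220,165:285],(800,600),interpolation=cv2.INTER_CUBIC))
E
```

```text
{'time': np.float64(21.7), 'joint_positions': array([-0.62,  0.61,  1.51, -0.  ,  1.03, -0.4 ]), 'dq': array([ 0.,  0., -0.,  0.,  0.,  0.]), 'tau': array([  2.88, -50.28, -23.54,   1.27,  -2.18,  -0.24]), 'tool_pos': array([ 522.52, -279.18,   83.66]), 'tcp_rot': array([-3.14,  0.  ,  1.35]), 'contact_force': array([-10.04,   0.05,   6.84]), 'moment': array([-0.07,  1.24, -0.24]), 'grip_width': np.float64(11.7)}
```

View pics/c4.png

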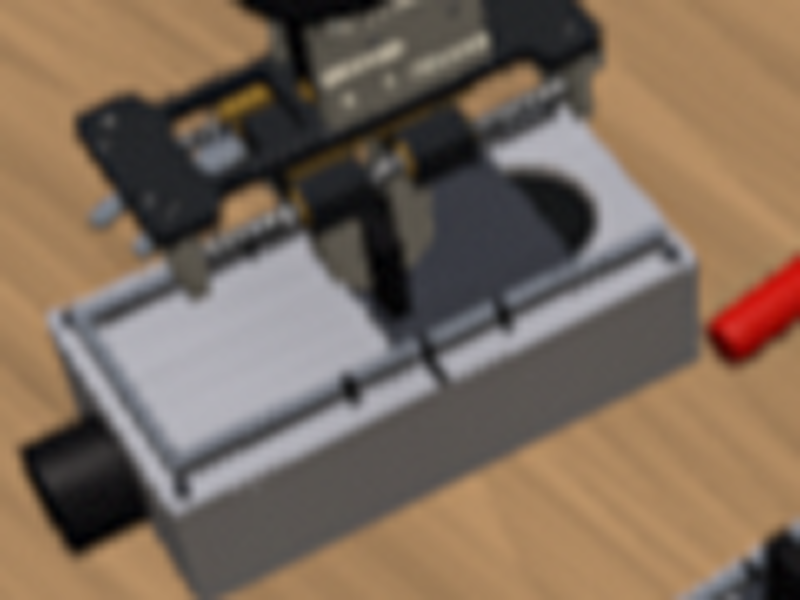

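The tab is gripped and stands within 1–2 mm of the middle tick: foot at crop (395,315), middle tick centre at (427,350). It has travelled 33.9 mm and the spring pulls with about 9.8 N. I'll nudge it 1 mm further and check the other things.

>>> arm_command(increments=[1,0,1.1,0,0,1,0,1.1,0,0,1,0,1.1,0,0,1,0,1.1,0,0])

```text
time: 22.2
tool_pos: [523.5, -279.4, 83.7]
tcp_rot: [-3.138, -0.0, 1.353]
contact_force: [-9.0, 0.5, 5.5]
grip_width: 11.9
```

```bash
python3 - <<'E'
from h import *
s=imaging.capture("scene"); cv2.imwrite("pics/s5.png",s)
o=sensors.get_obs(); print(o["time"],o["tool_pos"],o["contact_force"],o["grip_width"])
d=cv2.absdiff(cv2.GaussianBlur(cv2.imread("pics/scene0.png"),(5,5),0),cv2.GaussianBlur(s,(5,5),0)).max(2)
n,l,st,c=cv2.connectedComponentsWithStats((d>25).astype(np.uint8)); print([x.tolist() for x in st[1:] if x[4]>5])
cv2.imwrite("pics/c5.png",np.hstack([s,]))
E
```

```text
22.25 [ 523.51699061 -279.42156159   83.6830179 ] [-9.36716327  0.97011416  5.09371086] 11.733594265937658
[[232, 0, 3, 4, 9], [175, 0, 139, 183, 9801], [360, 0, 88, 156, 8723], [412, 0, 27, 16, 188], [434, 48, 26, 28, 405], [453, 68, 13, 18, 106], [434, 84, 66, 83, 3209], [238, 148, 24, 21, 245], [193, 172, 3, 3, 9], [355, 278, 4, 3, 8], [361, 290, 2, 4, 6], [352, 298, 7, 2, 12]]
```

View pics/c5.png

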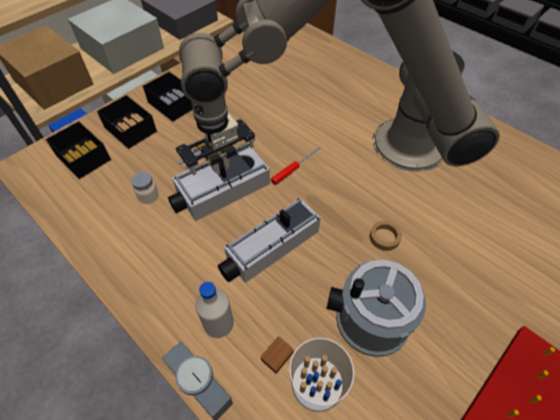

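The tab is held at about half open. The narrow duct is still shut, and nothing else in the scene image has changed except the arm and a trace at the handle. Handing in.

```bash
python3 -c "
from plant import ticket; print(ticket.close_job())"
```

```text
the job is handed in; nothing more can be done
None
```

I turned the wheel one full turn anticlockwise by its handle and let go. I then slid the wider duct's shutter half open and handed the job in at 22.3 s, still gripping the tab.

- **Wheel:** Both camera views put the handle about 1.8 mm (1.6°) short of where it started. I left it there as close enough. Whole-wheel image correlation showed almost no rotation (under 0.1°), so it disagrees slightly with the handle measurement.
- **Shutter:** The tool had moved about 34.9 mm from where it gripped the tab, against 35 mm for half open. The image read about 1.6 mm short of the long tick before my last 1 mm nudge; I did not re-measure it after that.
- **Spring force:** The pull along the duct was about 9–10 N, just under the stated 10 N at half open.
- **Other things:** Comparing the last scene image with the first, only the arm, the shutter area and a faint trace at the handle had changed. The narrower duct is still shut and the loose items are where they were.

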